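# Start up the edge burnisher

## Task

Start the edge burnisher in the workshop's order, pressing with closed fingertips: first press down the far end of the wide master rocker on the mains block so that it is fully on, then push the extractor's square run key fully in, and last press the burnisher's large round start button right down and let it come back up. Leave the narrow rocker and the other buttons alone, and do not pick up, knock or move anything that stands about the bench.

Things in the scene. Friction and masses are not known exactly. Their poses are not given: they have to be found in the camera images.
- supply: Mains block of the bench: grey box fixed to the bench, 130 (x) x 150 (y) x 50 mm high. Origin at the centre of its underside; x points to its back (away from the robot at yaw 0), y to its left side. Two black rockers on top, both running along its x: the wide master rocker centred at x 0, y +38 mm, the narrow lamp rocker at x 0, y -42 mm.
- master (a joint): Wide master rocker, 70 mm long along the mains block's x, 36 mm wide, pivoted at its middle (pivot 54 mm above the bench; the top face lies 11 mm above the pivot). 0 rad = off: far end up, near end down, 9 deg from level. 0.32 rad = on: far end down. Stays where it is left; its friction takes about 1.5 N at the far end. May start up to 0.05 rad from off.
- master_far (a point): Point on the top face of the master rocker, 26 mm from the pivot towards its far end (9 mm from that end), where to press it on. About 69 mm above the bench when off; it goes down about 8 mm.
- aux (a joint): Narrow lamp rocker (70 x 16 mm) of the mains block, not part of the job: leave it off. 0 = off, 0.32 rad = on.
- extractor: Dust extractor: grey box fixed to the bench, 140 (x) x 150 (y) x 60 mm high, a steel intake stub (48 mm across, top 90 mm above the bench) at x +40 mm, y 0. Origin at the centre of its underside, x to its back, y to its left. On top, towards its front, a square black run key at x -25, y +38 mm and a round black filter-release button at x -25, y -42 mm.
- run_key (a joint): Square run key of the extractor, 30 x 30 mm. 0 = out (top 71 mm above the bench), 0.008 m = fully in (top 63 mm above the bench). Stays where it is pushed; takes about 3 N to push straight down. May start up to 1 mm in.
- run_key_top (a point): Centre of the top face of the square run key.
- release (a joint): Round filter-release button of the extractor, 24 mm across: sprung, 6 mm travel (m, 0 = out), not part of the job, leave it alone.
- burnisher: Edge burnisher: grey base box fixed to the bench, 150 (x) x 150 (y) x 45 mm high; along its back a dark motor (58 mm across, top 104 mm above the bench, centred at x +42 mm, y -36 mm) with a grooved wooden mandrel out to y +75 mm. Origin at the centre of its underside, x to its back, y to its left. On the front strip of the base a large round start button at x -40, y +36 mm and a small round stop button at x -40, y -44 mm, both black.
- start (a joint): Large round start button of the burnisher, 36 mm across. 0 = out (top 57 mm above the bench), 0.007 m = fully down (top 50 mm above the bench). Sprung: 1.6 N to begin, 4.7 N fully down; comes back up when let go.
- start_top (a point): Centre of the top face of the large start button; moves with it.
- stop (a joint): Small round stop button of the burnisher, 18 mm across, top 55 mm above the bench: sprung, 6 mm travel (m, 0 = out), not part of the job, leave it alone.
- spool: Wooden thread spool standing upright behind the mains block, 40 mm across, 50 mm high. Origin at the centre of its underside. Loose bystander.
- mallet: Wooden mallet standing on its head (64 mm across, 80 mm high), its handle level along the body's x out to 200 mm. Origin at the centre of the head's underside. Loose bystander.
- phone: Black phone lying flat, 75 x 150 x 9 mm, origin at the centre of its underside. Loose bystander.
- awl: Awl lying on the bench, wooden handle 80 x 22 x 22 mm, steel point 60 mm long along the body's x. Origin on the underside, 10 mm behind the front of the handle. Loose bystander.
- tin: Dark metal tin standing open, 110 mm across, 110 mm high. Origin at the centre of its underside. Loose bystander.
- vial_a: Small capped dye vial standing upright on the bench beside the left (+y) side of the mains block, 24 mm across, 60 mm high. Origin at the centre of its underside. Loose bystander.
- vial_b: Small capped dye vial standing upright on the bench beside the left (+y) side of the extractor, 24 mm across, 60 mm high. Origin at the centre of its underside. Loose bystander.
- vial_c: Small capped dye vial standing upright on the bench beside the left (+y) side of the burnisher, 24 mm across, 60 mm high. Origin at the centre of its underside. Loose bystander.

How it is judged:
On the way, in this order (a step that is already met when the one before it is completed fails the run):
1. the master rocker is on (value of joint master above 0.26 rad), for 0.1 s.
2. the run key is pushed in (value of joint run_key above 0.0065 m), for 0.1 s.
3. the start button is pressed down (value of joint master above 0.26 rad and value of joint run_key above 0.0065 m and value of joint start above 0.0055 m), for 0.1 s.
At the end, for the whole second after the job is handed in: Master rocker over 0.26 rad, run key over 6.5 mm in, start button pressed over 5.5 mm and back up (under 1.5 mm), lamp rocker under 0.12 rad, release and stop buttons under 2 mm, every loose thing within 30 mm of where it stood (value of joint master above 0.26 rad and value of joint run_key above 0.0065 m and value of joint start below 0.0015 m and value of joint aux below 0.12 rad and value of joint each of release, stop below 0.002 m and distance of each of vial_a, vial_b, vial_c, spool, mallet, phone, awl, tin from where it was at the start of the episode below 0.03 m); the robot touches nothing.
It fails at once if the run key is pushed (over 4 mm) before the master rocker is on (value of joint run_key above 0.004 m and value of joint master below 0.2 rad).
It fails at once if the start button is pressed (over 3.5 mm) before the run key is in (value of joint start above 0.0035 m and value of joint run_key below 0.006 m).
It fails at once if the narrow rocker, the filter release or the stop button is worked (value of joint aux above 0.12 rad or value of joint any of release, stop above 0.003 m).
It fails at once if a loose thing is moved or lifted over 30 mm (not (distance of each of vial_a, vial_b, vial_c, spool, mallet, phone, awl, tin from where it was at the start of the episode below 0.03 m)).
It fails at once if a vial, the spool, the mallet or the tin is tipped over 0.4 rad (angle between any of vial_a, vial_b, vial_c, spool, mallet, tin's own z axis and vertical above 0.4 rad).
It also fails if it takes over 51 s, if anything falls off the work surface, if the arm or the gripper's body presses on something with over 40 N, if the wrist force passes 120 N, or if a joint passes its speed limit or range.

## Robot

A 7-joint arm with a two-finger parallel gripper is mounted at the origin on the work surface. World frame = base frame: x ahead of the robot, y to its left, z up, the work surface at z = 0. Lengths are in m, angles in rad, forces in N, time in s.
With the tool pointing down it reaches from about 0.4 to 0.85 m from the base axis. Payload 4.5 kg.
Tool frame: the origin (TCP) lies where the fingers leave the gripper's body, on its centre line; the fingertips stand 64 mm ahead of it and the grasp point (between the pads) lies 45 mm ahead of it; z points along the fingers, y is the direction in which the jaws open and shut (so a half turn about z gives the same grasp; the last joint's range is limited). The gripper opens to 88 mm and grips with 3 to 60 N. Pads are 18 mm wide; open, the fingers measure 123 mm over their backs; the gripper's body (75 mm by 187 mm) begins 45 mm behind the grasp point.
Start: joints at [1.338, 0.689, -0.195, 1.565, 0.157, 0.902, -0.215], TCP at [0.165, -0.603, 0.303] pointing down, gripper open.
Joint ranges: [-3.01, 3.01], [-0.46, 2.08], [-1.47, 1.51], [0.13, 2.56], [-1, 4.14], [0.04, 2.09], [-2.66, 2.66]. Speed limits (rad/s): [2.57, 2.57, 3.14, 3.14, 3.14, 3.14, 3.14].

## Interface

Orientations are given as a unit quaternion [x, y, z, w].
In Python, from plant import monitor, snapshot, workorder, finder gives the robot as it stands.
- The arm moves only by the tool carry_out, never from a script. Its argument "motion" is one flat list of numbers, 6 for each row, row after row: the shift along the tool's x, y, z in cm, then the turn, a rotation vector about the tool's x, y, z in rad. In form: [x, y, z, rx, ry, rz, x, y, z, rx, ry, rz, ...]. A call has 1 to 8 rows; each row shifts and turns the commanded pose from where the row before left it, along the tool's axes as they then stand; what a row does not reach is not made up. A row lasts 1/8 s, in which the tool goes at most 62.5 mm and 10.7 degrees, less where a joint would pass 70% of its speed; a pose out of reach is approached as far as the arm can. A call with a gripper value outside its range is refused whole. "hand" is the finger opening in cm, from 0 to 8.81, set as the call begins (left out, the last holds). The fingers move at their own pace and stop on an object; "grip_force" is the grip in N (left out, the last holds). Time passes only in rows, so rows that do not move let the fingers close. It gives the time, the measured TCP pose, the force and the opening at its end, in the units of the state.
- monitor.get_state(): the state, without advancing time (a new reading comes with each control period).
- snapshot(name): name is "scene" or "side" or "wrist"; returns a dict with "frame" (400x640x3 uint8, red, green, blue), "range_z" (400x640 float32, m along the optical axis (not along the pixel's ray), 0 where there is no reading), "fx", "fy", "cx", "cy" (pixels), "D" ([k1, k2, p1, p2, k3] as OpenCV has them; the pictures are not rectified), "rvec" (rotation vector, rad) and "tvec" (3), from world to camera coordinates, as OpenCV has them; the wrist camera has in their place "hand_eye" (4x4, takes a point from camera to tool coordinates, whose origin is the TCP and whose axes are the flange's). Camera axes: x right, y down, z forward; pixel columns grow to the right and rows downward; lengths in m; the calibration is good to about 2 mm. A picture is of the moment at which its call begins: read the wrist's pose just before it.
- workorder.finish_job(): hands the job in, once; it reports no verdict.
Trained networks look in a picture, given as the dict that the camera call returned (one of the last four; its "shot" number tells which), for a name from the list of things; names that differ only in an ending like _2 or _b are one class to them, and where a whole thing is asked for, a point or a joint stands for the part that bears it (a point fixed in the world has none). Each returns a list of dicts, best first, with "p" (0 to 1); they miss things now and then, are a little off and sometimes report something else, mostly with a low value. They report only what shows in the picture. A call takes as long as a camera call.
- finder.masks_of(picture, thing): "pixels" (400x640 bool, what is visible of it) and "extent" ([left, top, right, bottom] in pixels, round what is visible of it).
The state is a dict: "clock": time; "q": joint angles; "qd": joint speeds; "joint_torque": joint torques, N m; "tool_pos": TCP position; "eef_rot": TCP orientation; "contact_force": force on the tool from outside, world axes, zero at the start; "moment": the same for the moment, N m; "opening": opening from 0.0 (shut) to 1.0 (fully open).
Only numpy, scipy, OpenCV 4.12 (cv2) and the standard library are available. Lean on these libraries where they do the work, as an engineer would, in place of code of your own. Each camera call takes 0.05 s, during which the arm holds its last target. There are 200 camera calls.

## Working session

There is one attempt and no reset: what is moved stays moved. The work goes in short steps, Python scripts to look and compute and a tool call to move; the robot and the scene stay as the last step left them, time stands still between calls to the robot, and variables do not carry over. Pictures are saved under pics/ and viewed, about 8 in all and at most 12, crops included, and the job is handed in when it is done.

Besides the shell and the picture viewer there is one more tool, called after "Call:" as a command line: name --argument value ..., lists and objects as JSON in quotes. carry_out: Moves the arm, as the interface text tells. Its arguments: {"type":"object","properties":{"motion":{"type":"array"},"hand":{"type":"number"},"grip_force":{"type":"number"}},"required":["motion"]}

```bash
mkdir -p pics
cat > h.py <<'E'
import numpy as np, cv2
from scipy.spatial.transform import Rotation as R
from plant import monitor, snapshot, workorder, finder
def cloud(s):
    """world points (H,W,3), NaN where no reading"""
    K=np.array([[s['fx'],0,s['cx']],[0,s['fy'],s['cy']],[0,0,1.]])
    v,u=np.mgrid[0:400,0:640]
    n=cv2.undistortPoints(np.stack([u,v],-1).reshape(-1,1,2).astype(float),K,np.array(s['D'],float)).reshape(400,640,2)
    z=np.where(s['range_z']>0,s['range_z'],np.nan).astype(float)
    p=np.dstack([n[...,0]*z,n[...,1]*z,z])
    if 'hand_eye' in s:
        st=s['st'];T=np.array(s['hand_eye'])
        p=p@T[:3,:3].T+T[:3,3]
        return p@R.from_quat(st['eef_rot']).as_matrix().T+np.array(st['tool_pos'])
    M=R.from_rotvec(np.ravel(s['rvec'])).as_matrix()
    return (p-np.ravel(s['tvec']))@M
def snap(n):
    st=monitor.get_state(); s=dict(snapshot(n)) ; s['st']=st; return s
E
cat > a.py <<'E'
from h import *
st=monitor.get_state(); print({k:np.round(v,3) for k,v in st.items()})
for n in ['scene','side']:
    s=snapshot(n); cv2.imwrite(f'pics/{n}0.png',s['frame'][...,::-1]); P=cloud(s)
    for t in ['supply','extractor','burnisher','master','aux','run_key','release','start','stop','spool','mallet','phone','awl','tin','vial_a']:
        for d in finder.masks_of(s,t)[:3 if t=='vial_a' else 1]:
            q=P[d['pixels']]; q=q[~np.isnan(q[:,0])]
            if len(q): 
                print(n,t,round(d['p'],2),np.round(d['extent']),'med',np.round(np.median(q,0),3),'lo',np.round(np.percentile(q,3,axis=0),3),'hi',np.round(np.percentile(q,97,axis=0),3))
E
python3 a.py
```

```text
{'clock': np.float64(0.0), 'q': array([ 1.338,  0.69 , -0.195,  1.566,  0.157,  0.902, -0.215]), 'qd': array([ 0.   , -0.001, -0.001, -0.   , -0.001, -0.   , -0.   ]), 'joint_torque': array([-0.0000e+00, -5.2756e+01, -1.2670e+00, -1.5343e+01, -5.3000e-02,
        7.0000e-03,  0.0000e+00]), 'tool_pos': array([ 0.165, -0.602,  0.302]), 'eef_rot': array([ 0.991,  0.133, -0.   , -0.001]), 'contact_force': array([ 0.454, -0.907,  0.375]), 'moment': array([ 0.019, -0.014, -0.032]), 'opening': np.float64(1.002)}
scene supply 0.8 [273. 196. 341. 254.] med [0.56  0.03  0.049] lo [ 0.488 -0.051  0.014] hi [0.617 0.096 0.067]
scene extractor 0.97 [200. 131. 264. 196.] med [ 0.534 -0.294  0.057] lo [ 0.452 -0.384  0.002] hi [ 0.586 -0.24   0.089]
scene burnisher 0.91 [344. 255. 420. 328.] med [0.609 0.318 0.046] lo [0.504 0.243 0.011] hi [0.653 0.387 0.102]
scene master 0.51 [297. 212. 325. 236.] med [0.552 0.055 0.063] lo [0.518 0.033 0.051] hi [0.584 0.074 0.069]
scene aux 0.68 [283. 200. 303. 213.] med [ 0.543 -0.023  0.062] lo [ 0.509 -0.036  0.052] hi [ 0.57  -0.014  0.07 ]
scene run_key 0.
[... 2188 characters left out ...]
 0.627 -0.012  0.004] hi [0.659 0.023 0.053]
side mallet 0.28 [274. 192. 297. 205.] med [0.552 0.061 0.063] lo [0.521 0.038 0.056] hi [0.583 0.076 0.071]
side phone 0.58 [368. 146. 405. 177.] med [ 0.292 -0.221  0.008] lo [ 0.254 -0.297 -0.   ] hi [ 0.329 -0.155  0.014]
side awl 0.77 [337. 258. 371. 281.] med [0.326 0.222 0.019] lo [0.293 0.202 0.007] hi [0.36  0.239 0.025]
side tin 0.78 [213. 310. 257. 366.] med [0.559 0.509 0.056] lo [0.502 0.475 0.002] hi [0.599 0.574 0.11 ]
side vial_a 0.67 [269. 208. 278. 228.] med [0.576 0.123 0.037] lo [0.567 0.111 0.005] hi [0.589 0.129 0.06 ]
side vial_a 0.46 [240. 299. 254. 316.] med [0.562 0.417 0.042] lo [0.554 0.405 0.006] hi [0.574 0.423 0.062]
```

```bash
cat > b.py <<'E'
from h import *
B={'supply':(.05,(.55,.027),(.13,.15)),'extractor':(.06,(.515,-.31),(.14,.15)),'burnisher':(.045,(.575,.318),(.15,.15))}
L={'supply':dict(far=(.026,.038),pivot=(0,.038),aux=(0,-.042)),'extractor':dict(key=(-.025,.038),rel=(-.025,-.042)),'burnisher':dict(start=(-.04,.036),stop=(-.04,-.044))}
from scipy.optimize import minimize
S=[snap('scene'),snap('side')]
C=[cloud(s).reshape(-1,3) for s in S]
for n,(h,c,sz) in B.items():
    for i,P in enumerate(C+[np.vstack(C)]):
        m=(abs(P[:,2]-h)<.006)&(np.hypot(P[:,0]-c[0],P[:,1]-c[1])<.125)
        q=P[m][:,:2]
        def cost(p):
            d=q-p[:2]; co,si=np.cos(p[2]),np.sin(p[2])
            l=np.c_[d@[co,si],d@[-si,co]]
            e=np.maximum(abs(l)-np.array(sz)/2,0)
            # inside-ness: bounds hugged by percentile
            hi=np.percentile(l,99,axis=0);lo=np.percentile(l,1,axis=0)
            return np.minimum(e,.01).sum()/len(q)*5+abs(hi-np.array(sz)/2).sum()+abs(lo+np.array(sz)/2).sum()
        r=min((minimize(cost,[*c,y],method='Nelder-Mead',options=dict(xatol=1e-5,fatol=1e-7,initial_simplex=[[*c,y],[c[0]+.02,c[1],y],[c[0],c[1]+.02,y],[*c,y+.15]])) for y in np.arange(-.6,.61,.15)),key=lambda r:r.fun)
        x,y,a=r.x;co,si=np.cos(a),np.sin(a)
        print(n,i,len(q),np.round(r.x,4),round(r.fun,4),{k:(round(x+co*u-si*v,3),round(y+si*u+co*v,3)) for k,(u,v) in L[n].items()})
s=S[0]; cv2.imwrite('pics/c.png',cv2.resize(s['frame'][80:370,170:500,::-1],None,fx=2,fy=2))
E
python3 b.py
```

```text
supply 0 1647 [ 0.5471  0.0193 -0.2132] 0.0717 {'far': (np.float64(0.581), np.float64(0.051)), 'pivot': (np.float64(0.555), np.float64(0.056)), 'aux': (np.float64(0.538), np.float64(-0.022))}
supply 1 1313 [ 0.5447  0.0218 -0.1841] 0.0755 {'far': (np.float64(0.577), np.float64(0.054)), 'pivot': (np.float64(0.552), np.float64(0.059)), 'aux': (np.float64(0.537), np.float64(-0.019))}
supply 2 2960 [ 0.5455  0.0201 -0.2046] 0.0742 {'far': (np.float64(0.579), np.float64(0.052)), 'pivot': (np.float64(0.553), np.float64(0.057)), 'aux': (np.float64(0.537), np.float64(-0.021))}
extractor 0 1208 [ 0.5172 -0.3136  0.0942] 0.0223 {'key': (np.float64(0.489), np.float64(-0.278)), 'rel': (np.float64(0.496), np.float64(-0.358))}
extractor 1 873 [ 0.5152 -0.3099  0.0792] 0.022 {'key': (np.float64(0.487), np.float64(-0.274)), 'rel': (np.float64(0.494), np.float64(-0.354))}
extractor 2 2081 [ 0.5163 -0.3123  0.0792] 0.0235 {'key': (np.float64(0.488), np.float64(-0.276)), 'rel': (np.float64(0.495), np.float64(-0.356))}
burnisher 0 1810 [0.5725 0.3133 0.2391] 0.015 {'start': (np.float64(0.525), np.float64(0.339)), 'stop': (np.float64(0.544), np.float64(0.261))}
burnisher 1 1721 [ 0.5703  0.3186 -1.3039] 0.0223 {'start': (np.float64(0.595), np.float64(0.367)), 'stop': (np.float64(0.517), np.float64(0.346))}
burnisher 2 3531 [0.5719 0.315  0.2492] 0.0198 {'start': (np.float64(0.524), np.float64(0.34)), 'stop': (np.float64(0.544), np.float64(0.263))}
```

View pics/c.png

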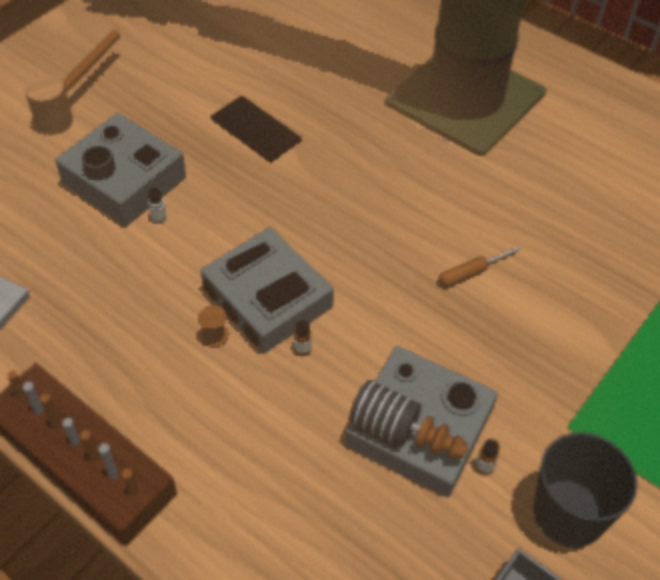

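```bash
cat > go.py <<'E'
# python3 go.py x y tipz yaw : tool-frame shift (cm) from current pose, then turn
import sys
from h import *
x,y,z,a=map(float,sys.argv[1:5]); st=monitor.get_state()
r=R.from_quat(st['eef_rot']); p=np.array(st['tool_pos'])
t=R.from_matrix(np.array([[np.cos(a),np.sin(a),0],[np.sin(a),-np.cos(a),0],[0,0,-1.]]).T.T)
tip=p+r.apply([0,0,.064])
d=r.inv().apply(np.array([x,y,z])-t.apply([0,0,.064])-p)*100
print('tip',np.round(tip,4),'shift cm',np.round(d,2),'len',round(np.linalg.norm(d),2),'turn',np.round((r.inv()*t).as_rotvec(),3),'F',np.round(st['contact_force'],1),'t',round(float(st['clock']),2))
E
python3 go.py .578 .053 .186 -.2
```

```text
tip [ 0.1648 -0.6029  0.2388] shift cm [ 57.15 -52.37   5.27] len 77.7 turn [ 0.    -0.     0.467] F [-0.8 -0.8 -0.8] t 1.7
```

Call:
carry_out --motion '[4.1,-3.74,0.2,0,0,0,4.1,-3.74,0.2,0,0,0,4.1,-3.74,0.2,0,0,0,4.1,-3.74,0.2,0,0,0,4.1,-3.74,0.2,0,0,0,4.1,-3.74,0.2,0,0,0,4.1,-3.74,0.2,0,0,0]' --hand 0 --grip_force 10

```text
clock: 2.58
tool_pos: [0.3737, -0.2733, 0.2889]
eef_rot: [0.991, 0.133, 0.0, 0.0]
contact_force: [1.3, -0.0, 0.3]
opening: 0.232
```

Call:
carry_out --motion '[4.1,-3.74,0.4,0,0,0,4.1,-3.74,0.4,0,0,0,4.1,-3.74,0.4,0,0,0,4.1,-3.74,0.4,0,0,0,4.1,-3.74,0.4,0,0,0,4.1,-3.74,0.4,0,0,0,4.1,-3.74,0.4,0,0,0]'

```text
clock: 3.45
tool_pos: [0.5814, 0.0552, 0.2607]
eef_rot: [0.991, 0.133, 0.0, 0.0]
contact_force: [0.7, -0.2, -0.3]
opening: 0.009
```

Call:
carry_out --motion '[0,0,0,0,0,0.16,0,0,0,0,0,0.16,0,0,0,0,0,0.15,0,0,0,0,0,0,0,0,0,0,0,0]'

```text
clock: 4.08
tool_pos: [0.5805, 0.0536, 0.2607]
eef_rot: [0.995, -0.1, 0.0, -0.0]
contact_force: [0.7, 0.0, -0.4]
opening: 0.006
```

```bash
cat > w.py <<'E'
import sys
from h import *
s=snap('wrist'); P=cloud(s); im=s['frame'][...,::-1].copy()
for t in sys.argv[2:]:
    for d in finder.masks_of(s,t)[:2]:
        q=P[d['pixels']]; q=q[~np.isnan(q[:,0])]
        if not len(q): continue
        hi=q[q[:,2]>np.median(q[:,2])-.02][:,:2]
        rc=cv2.minAreaRect((hi*1000).astype(np.float32))
        print(t,round(d['p'],2),np.round(d['extent']),'med',np.round(np.median(q,0),4),'rect mm',np.round(rc[0],1),np.round(rc[1],1),round(rc[2],1))
        l,tp,r_,b=map(int,d['extent']); cv2.rectangle(im,(l,tp),(r_,b),(0,0,255),1)
cv2.imwrite(f'pics/{sys.argv[1]}.png',im)
E
python3 w.py w1 master aux supply spool; python3 go.py .578 .053 .085 -.2
```

```text
master 0.65 [304. 176. 348. 251.] med [0.5584 0.0526 0.0661] rect mm [553.8  52.5] [37.7 70.7] 78.8
master 0.23 [585. 151. 640. 184.] med [ 0.5396 -0.2085  0.0379] rect mm [ 539.3 -221.4] [22.  36.5] 20.2
aux 0.9 [411. 178. 438. 252.] med [ 0.5401 -0.024   0.0653] rect mm [535.3 -26.2] [19.8 69.8] 79.2
supply 0.65 [281. 128. 460. 274.] med [0.5617 0.0104 0.0508] rect mm [545.3  16.4] [150.1 130.9] 78.9
spool 0.71 [343.  69. 393. 118.] med [0.6425 0.0029 0.0504] rect mm [641.3   2.2] [38.4 38.3] 17.5
tip [0.5805 0.0534 0.1967] shift cm [-0.23  0.09 11.17] len 11.18 turn [-0.    -0.    -0.003] F [-0.5  0.  -0.1] t 4.33
```

View pics/w1.png

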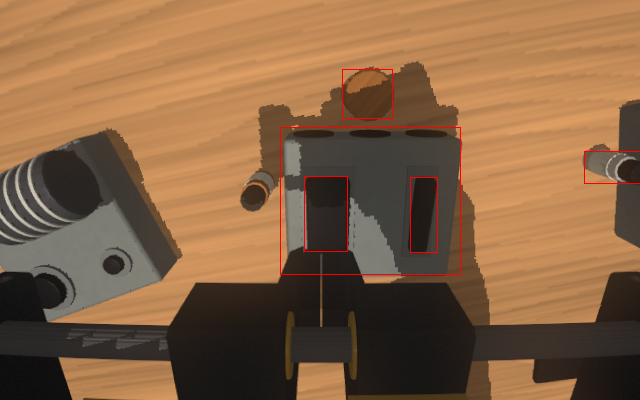

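```bash
python3 go.py .5805 .049 .080 -.196
```

```text
tip [0.5805 0.0534 0.1967] shift cm [ 0.09  0.43 11.67] len 11.68 turn [-0.    -0.    -0.007] F [-0.5  0.  -0.1] t 4.33
```

Call:
carry_out --motion '[0.1,0.43,4,0,0,0,0,0,4,0,0,0,0,0,3.6,0,0,0,0,0,0,0,0,0,0,0,0,0,0,0]'

```text
clock: 4.95
tool_pos: [0.5813, 0.0491, 0.1458]
eef_rot: [0.995, -0.101, 0.001, -0.0]
contact_force: [0.5, -0.6, -0.4]
opening: 0.006
```

Call:
carry_out --motion '[0,0,0.4,0,0,0,0,0,0.4,0,0,0,0,0,0.4,0,0,0,0,0,0.4,0,0,0,0,0,0.2,0,0,0,0,0,0,0,0,0,0,0,0,0,0,0]'

```text
clock: 5.82
tool_pos: [0.5808, 0.0491, 0.1268]
eef_rot: [0.995, -0.101, 0.0, -0.0]
contact_force: [1.8, -0.4, 2.4]
opening: 0.008
```

```bash
python3 go.py .5805 .049 .060 -.196
```

```text
tip [0.5808 0.0491 0.0628] shift cm [-0.02  0.02  0.28] len 0.28 turn [-0.    -0.    -0.007] F [ 1.8 -0.4  2.4] t 5.83
```

Call:
carry_out --motion '[0,0,0.15,0,0,0,0,0,0,0,0,0,0,0,0,0,0,0]'

```text
clock: 6.2
tool_pos: [0.581, 0.0491, 0.1259]
eef_rot: [0.995, -0.101, 0.001, -0.0]
contact_force: [1.2, 0.4, 7.6]
opening: 0.004
```

Call:
carry_out --motion '[0,0,0.15,0,0,0,0,0,0,0,0,0,0,0,0,0,0,0]'

```text
clock: 6.58
tool_pos: [0.5811, 0.0491, 0.1256]
eef_rot: [0.995, -0.101, 0.001, -0.0]
contact_force: [-0.4, -0.1, 17.3]
opening: 0.006
```

Call:
carry_out --motion '[0,0,-4,0,0,0,0,0,-4,0,0,0,0,0,-4,0,0,0,0,0,0,0,0,0,0,0,0,0,0,0]'

```text
clock: 7.2
tool_pos: [0.5792, 0.0492, 0.2427]
eef_rot: [0.995, -0.101, -0.002, 0.0]
contact_force: [0.4, -0.4, -0.8]
opening: 0.006
```

```bash
cat > chk.py <<'E'
import sys
from h import *
s=snap(sys.argv[1]); P=cloud(s)
for t in sys.argv[2:]:
    d=finder.masks_of(s,t)
    if not d: print(t,'none'); continue
    d=d[0]; q=P[cv2.erode(d['pixels'].astype(np.uint8),np.ones((3,3)))>0]; q=q[~np.isnan(q[:,0])]
    q=q[abs(q[:,2]-np.median(q[:,2]))<.012]
    c=q.mean(0); A=np.c_[q[:,:2]-c[:2],np.ones(len(q))]; g=np.linalg.lstsq(A,q[:,2],rcond=None)[0]
    print(t,round(d['p'],2),'mean',np.round(c,4),'slope x,y rad',np.round(g[:2],3))
E
python3 chk.py wrist master aux; python3 go.py .489 -.276 .19 .08
```

```text
master 0.64 mean [0.5611 0.0519 0.0639] slope x,y rad [-0.162  0.031]
aux 0.88 mean [ 0.5398 -0.024   0.0655] slope x,y rad [ 0.109 -0.182]
tip [0.5792 0.0491 0.1782] shift cm [-2.31 33.67 -1.14] len 33.77 turn [ 0.001  0.004 -0.283] F [ 1.1 -0.1 -0.4] t 7.35
```

Call:
carry_out --motion '[-0.33,4.81,-0.16,0,0,0,-0.33,4.81,-0.16,0,0,0,-0.33,4.81,-0.16,0,0,0,-0.33,4.81,-0.16,0,0,0,-0.33,4.81,-0.16,0,0,0,-0.33,4.81,-0.16,0,0,0,-0.33,4.81,-0.16,0,0,0,0,0,0,0,0,-0.14]'

```text
clock: 8.35
tool_pos: [0.4872, -0.281, 0.2539]
eef_rot: [0.999, -0.034, -0.002, 0.001]
contact_force: [-0.4, 1.0, 1.0]
opening: 0.005
```

Call:
carry_out --motion '[0,0,0,0,0,-0.14,0,0,0,0,0,0,0,0,0,0,0,0]'

```text
clock: 8.72
tool_pos: [0.4898, -0.2758, 0.2544]
eef_rot: [0.999, 0.037, -0.001, -0.0]
contact_force: [-0.6, -0.4, -0.1]
opening: 0.001
```

```bash
python3 w.py w2 run_key release extractor;python3 go.py .489 -.276 .08 .08
```

```text
run_key 0.85 [307. 168. 345. 210.] med [ 0.4916 -0.2788  0.0707] rect mm [ 489.2 -279.3] [32.8 30.4] 1.1
release 0.93 [412. 179. 441. 209.] med [ 0.492  -0.358   0.0694] rect mm [ 491.2 -359.9] [25.5 22.8] 80.6
extractor 0.62 [280.  63. 480. 243.] med [ 0.5237 -0.3125  0.0608] rect mm [ 515.9 -316. ] [139.3 148.9] 0.8
tip [ 0.49   -0.2758  0.1908] shift cm [-1.000e-01  1.000e-02  1.108e+01] len 11.08 turn [ 0.     0.    -0.004] F [-0.3  0.7  0.9] t 8.93
```

View pics/w2.png

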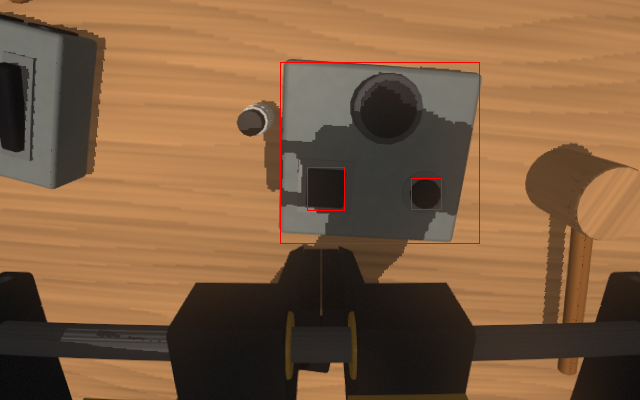

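Call:
carry_out --motion '[-0.1,0.22,4,0,0,0,0,0,4,0,0,0,0,0,3,0,0,0,0,0,0,0,0,0]'

```text
clock: 9.43
tool_pos: [0.4881, -0.2775, 0.1432]
eef_rot: [0.999, 0.038, -0.002, -0.001]
contact_force: [0.1, 0.2, 0.5]
opening: 0.002
```

Call:
carry_out --motion '[0,0,0.4,0,0,0,0,0,0.4,0,0,0,0,0,0.4,0,0,0,0,0,0.4,0,0,0,0,0,0,0,0,0,0,0,0,0,0,0]'

```text
clock: 10.18
tool_pos: [0.4893, -0.2783, 0.129]
eef_rot: [0.999, 0.038, 0.0, 0.0]
contact_force: [0.2, -1.1, 0.5]
opening: 0.009
```

Call:
carry_out --motion '[0,0,0.2,0,0,0,0,0,0,0,0,0,0,0,0,0,0,0]'

```text
clock: 10.55
tool_pos: [0.4892, -0.2783, 0.1274]
eef_rot: [0.999, 0.038, 0.0, 0.0]
contact_force: [-0.2, -0.5, 5.4]
opening: 0.005
```

Call:
carry_out --motion '[0,0,0.15,0,0,0,0,0,0,0,0,0,0,0,0,0,0,0]'

```text
clock: 10.92
tool_pos: [0.4892, -0.2783, 0.1271]
eef_rot: [0.999, 0.038, 0.0, 0.0]
contact_force: [-2.8, 2.1, 16.5]
opening: 0.004
```

Call:
carry_out --motion '[0,0,0.1,0,0,0,0,0,0,0,0,0,0,0,0,0,0,0]'

```text
clock: 11.3
tool_pos: [0.4893, -0.2783, 0.127]
eef_rot: [0.999, 0.038, 0.001, 0.0]
contact_force: [-3.0, 2.2, 24.8]
opening: 0.004
```

Hard stop at tip 63 mm = fully in. Raise and check.

Call:
carry_out --motion '[0,0,-4,0,0,0,0,0,-4,0,0,0,0,0,-4,0,0,0,0,0,0,0,0,0,0,0,0,0,0,0]'

```text
clock: 11.92
tool_pos: [0.4885, -0.278, 0.2437]
eef_rot: [0.999, 0.038, -0.001, -0.0]
contact_force: [0.2, -0.3, 0.7]
opening: 0.008
```

```bash
python3 chk.py wrist run_key release; python3 go.py .526 .34 .20 .24
```

```text
run_key 0.76 mean [ 0.49   -0.2787  0.0635] slope x,y rad [ 0.004 -0.002]
release 0.58 mean [ 0.4925 -0.358   0.0694] slope x,y rad [-0.034 -0.025]
tip [ 0.4883 -0.2778  0.1791] shift cm [  8.49 -61.32  -2.03] len 61.94 turn [-0.002  0.002 -0.163] F [ 0.2 -0.1 -0.5] t 12.07
```

Call:
carry_out --motion '[0.71,-5.11,-0.3,0,0,0,0.71,-5.11,-0.3,0,0,0,0.71,-5.11,-0.3,0,0,0,0.71,-5.11,-0.3,0,0,0,0.71,-5.11,-0.3,0,0,0,0.71,-5.11,-0.3,0,0,0]'

```text
clock: 12.82
tool_pos: [0.5077, 0.0323, 0.2616]
eef_rot: [0.999, 0.038, -0.001, 0.0]
contact_force: [0.7, 0.3, 0.1]
opening: 0.006
```

Call:
carry_out --motion '[0.71,-5.11,0,0,0,0,0.71,-5.11,0,0,0,0,0.71,-5.11,0,0,0,0,0.71,-5.11,0,0,0,0,0.71,-5.11,0,0,0,0,0.71,-5.11,0,0,0,0]'

```text
clock: 13.58
tool_pos: [0.5265, 0.3411, 0.2611]
eef_rot: [0.999, 0.039, -0.001, 0.001]
contact_force: [0.4, 0.0, 0.2]
opening: 0.008
```

Call:
carry_out --motion '[0,0,0,0,0,-0.16,0,0,0,0,0,0,0,0,0,0,0,0]'

```text
clock: 13.95
tool_pos: [0.5272, 0.3383, 0.2617]
eef_rot: [0.993, 0.116, -0.001, 0.001]
contact_force: [-0.3, -0.4, 0.2]
opening: 0.007
```

```bash
python3 w.py w3 start stop burnisher;python3 go.py .526 .34 .068 .24
```

```text
start 0.77 [300. 160. 345. 204.] med [0.5275 0.3392 0.0574] rect mm [526.3 339. ] [34.9 35.1] 55.4
burnisher 0.84 [270.  35. 495. 220.] med [0.5849 0.3126 0.0476] rect mm [571.8 310.9] [150.2 150. ] 10.4
tip [0.5273 0.3389 0.1984] shift cm [-0.1  -0.14 13.04] len 13.04 turn [ 0.     0.    -0.005] F [ 0.4 -0.5 -0.7] t 14.15
```

View pics/w3.png

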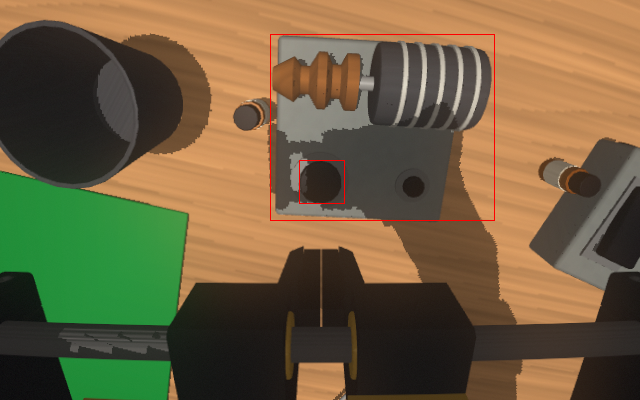

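Call:
carry_out --motion '[-0.1,-0.05,5,0,0,0,0,0,5,0,0,0,0,0,3,0,0,0,0,0,0,0,0,0]'

```text
clock: 14.65
tool_pos: [0.5247, 0.3388, 0.1303]
eef_rot: [0.993, 0.118, -0.002, 0.001]
contact_force: [-0.3, 0.4, 0.5]
opening: 0.01
```

Call:
carry_out --motion '[0,0,0.4,0,0,0,0,0,0.4,0,0,0,0,0,0.4,0,0,0,0,0,0.4,0,0,0,0,0,0.2,0,0,0,0,0,0,0,0,0]'

```text
clock: 15.4
tool_pos: [0.5265, 0.3402, 0.1148]
eef_rot: [0.993, 0.118, 0.001, -0.0]
contact_force: [0.6, 1.1, 4.2]
opening: 0.007
```

Call:
carry_out --motion '[0,0,0.15,0,0,0,0,0,0,0,0,0,0,0,0,0,0,0]'

```text
clock: 15.78
tool_pos: [0.5265, 0.3402, 0.1144]
eef_rot: [0.993, 0.118, 0.001, -0.0]
contact_force: [-2.0, -1.4, 12.8]
opening: 0.007
```

Call:
carry_out --motion '[0,0,0.08,0,0,0,0,0,0,0,0,0,0,0,0,0,0,0]'

```text
clock: 16.15
tool_pos: [0.5265, 0.3403, 0.1143]
eef_rot: [0.993, 0.118, 0.001, -0.0]
contact_force: [-2.9, -1.2, 17.9]
opening: 0.006
```

Call:
carry_out --motion '[0,0,-4,0,0,0,0,0,-4,0,0,0,0,0,-4,0,0,0,0,0,-2,0,0,0,0,0,0,0,0,0,0,0,0,0,0,0]'

```text
clock: 16.9
tool_pos: [0.5252, 0.3394, 0.2507]
eef_rot: [0.993, 0.118, -0.001, 0.001]
contact_force: [-0.4, 0.4, 0.3]
opening: 0.006
```

```bash
python3 chk.py wrist start; python3 chk.py side master aux run_key release; python3 chk.py scene run_key master vial_a spool tin mallet; python3 go.py .5265 .34 .2 .24
python3 -c "
from h import *
s=snapshot('scene'); cv2.imwrite('pics/end.png',cv2.resize(s['frame'][80:370,170:500,::-1],None,fx=2,fy=2))"
```

```text
start 0.61 mean [0.5272 0.3393 0.0575] slope x,y rad [-0.012 -0.005]
master 0.45 mean [ 0.5319 -0.0187  0.0631] slope x,y rad [0.229 0.351]
aux 0.36 mean [0.5484 0.0609 0.0645] slope x,y rad [-0.123  0.027]
run_key 0.66 mean [0.5571 0.5161 0.0532] slope x,y rad [-0.008  0.007]
release none
run_key none
master 0.67 mean [0.5855 0.1191 0.039 ] slope x,y rad [-0.877 -0.904]
vial_a 0.72 mean [0.5851 0.1201 0.0402] slope x,y rad [-1.321 -1.52 ]
spool 0.75 mean [0.6439 0.005  0.0482] slope x,y rad [-0.027 -0.011]
tin 0.61 mean [0.5415 0.5211 0.0591] slope x,y rad [ 0.006 -0.016]
mallet 0.96 mean [ 0.4543 -0.5039  0.0525] slope x,y rad [0.007 0.079]
tip [0.526  0.3399 0.1881] shift cm [ 0.05  0.   -1.19] len 1.19 turn [ 0.    -0.    -0.003] F [-0.1 -0.   0.2] t 17.6
```

View pics/end.png

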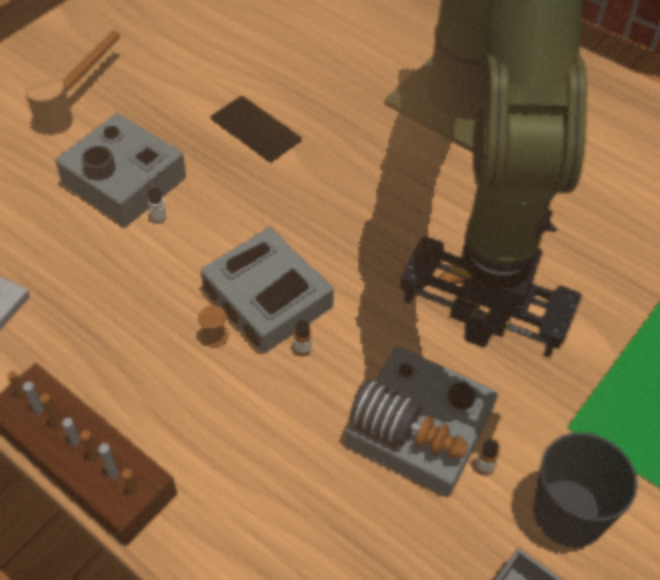

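The final picture shows the three vials, spool, mallet, phone and tin where they stood. The arm is clear of everything, so I'm handing in.

```bash
python3 -c "
from h import *
print(workorder.finish_job())"
```

```text
the job is handed in; nothing more can be done
None
```

I pressed the three controls in order with closed fingertips and handed the job in at about 18 s of the 51 s. The hand-in reports no verdict, so what follows is from my own measurements.

| Control | Press | Check afterwards |
|---|---|---|
| Master rocker | Reached its stop at about 17 N | Wrist camera measured a slope of -0.16 rad, which is on |
| Run key | Reached its stop, fingertips 63 mm above the bench, about 25 N | Top measured at 63.5 mm, fully in |
| Start button | Bottomed with fingertips about 50 mm above the bench, about 18 N | Top measured back up at 57.5 mm |

**Left-alone controls:** After the master press the lamp rocker still sloped the off way. The release button measured 69.4 mm both before and after the key press. I never measured the stop button: the finder missed it up close, but no press came near it.

**Loose things:** In the last scene picture the vials, spool, mallet, phone and tin look unmoved. The arm partly hid the awl, but nothing went near it. The arm ended clear of everything, with about zero contact force.

**Checks that disagreed:** In the last look the networks mislabelled several parts. The side camera swapped master with lamp rocker and took the tin for the run key. The scene camera took a vial for the master and missed the run key. I ignored those labels. The part the side camera saw at the master's position sloped -0.12 rad, the on direction, which agrees with the wrist camera.

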